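Reset the kiln with the red key and put the key away

ROBOT

A 6-joint arm with a two-finger parallel gripper is mounted at the origin on the work surface. World frame = base frame: x ahead of the robot, y to its left, z up, the work surface at z = 0. Lengths are in m, angles in degrees, forces in N, time in s.
With the tool pointing down it reaches from about 0.35 to 0.725 m from the base axis. Payload 6 kg.
Tool frame: the origin (TCP) lies midway between the tips of the shut fingers; the grasp point (between the pads) lies 19 mm behind it; z points along the fingers, y is the line along which they close (so a half turn about z gives the same grasp; the last joint's range is limited). The gripper opens to 85 mm and grips with 20 to 120 N. Pads are 22 mm wide; open, the fingers measure 114 mm over their backs; the gripper's body (76 mm by 85 mm) begins 54 mm behind the grasp point. The pads swing forward as they close: fully open they stand 13 mm farther back than shut.
Start: joints at [-52.672, 2.303, 4.859, 0, -92.561, -19.12], TCP at [0.187, -0.57, 0.231] pointing down, gripper open.
Joint ranges: [-146.85, 146.85], [-73.84, 115.35], [-62.03, 85.46], [-188.31, 113.3], [-161.28, -10.13], [-171.36, 171.36]. Speed limits (degrees/s): [147.25, 147.25, 172.46, 180, 180, 180].

INTERFACE

Orientations are given as [roll, pitch, yaw] about the fixed x, y, z axes, in that order (R = Rz(yaw) Ry(pitch) Rx(roll)).
In Python, from plant import get_obs, capture, sign_off, search_frame, trace gives the robot as it stands.
- The arm moves only by the shell command python3 -m pendant 'ROWS' [FORCE]. ROWS is text: rows parted by semicolons, each of 5 numbers parted by spaces: the finger opening in m, from 0 to 0.0854, then the shift along the tool's x, y, z in m, then the turn about the tool's z in rad. A call has 1 to 10 rows; each row shifts and turns the commanded pose from where the row before left it, along the tool's axes as they then stand; what a row does not reach is not made up. A row lasts 1/10 s, in which the tool goes at most 50 mm and 8.59 degrees, less where a joint would pass 70% of its speed; a pose out of reach is approached as far as the arm can. A call with a gripper value outside its range is refused whole. The fingers move at their own pace and stop on an object; FORCE is the grip in N (left out, the last holds). Time passes only in rows, so rows that do not move let the fingers close. It gives the time, the measured TCP pose, the force, the opening and the grip force at its end, in the units of the state.
- get_obs(): the state, without advancing time (a new reading comes with each control period).
- capture(name): name is "scene" or "side" or "wrist"; returns a dict with "color" (480x640x3 uint8, red, green, blue), "fx", "fy", "cx", "cy" (pixels), "k1" (the pictures are not rectified: a ray, as slopes to the right and down, at radius r is drawn at 1 + k1 r^2 times it, then the intrinsics apply), "rvec" (rotation vector, rad) and "tvec" (3), from world to camera coordinates, as OpenCV has them. Camera axes: x right, y down, z forward; pixel columns grow to the right and rows downward; lengths in m; the calibration is good to about 2 mm. A picture is of the moment at which its call begins. There is no depth.
- sign_off(): hands the job in; it is judged then, once.
Trained networks look in a picture, given as the dict that the camera call returned (one of the last four; its "shot" number tells which), for a name from the list of things; names that differ only in an ending like _2 or _b are one class to them, and where a whole thing is asked for, a point or a joint stands for the part that bears it (a point fixed in the world has none). Each returns a list of dicts, best first, with "p" (0 to 1); they miss things now and then, are a little off and sometimes report something else, mostly with a low value. They report only what shows in the picture. A call takes as long as a camera call. They do not tell look-alikes from the thing itself.
- search_frame(picture, label): "xy" ([column, row] in pixels, amid what is visible of it).
- trace(picture, label): "pixels" (480x640 bool, what is visible of it) and "xy" ([column, row] in pixels, amid what is visible of it).
The state is a dict: "time_s": time; "joint_positions": joint angles; "joint_velocities": joint speeds; "tau": joint torques, N m; "position": TCP position; "tcp_rot": TCP orientation; "wrist_force": force on the tool from outside, world axes, zero at the start; "moment": the same for the moment, N m; "finger_gap": opening from 0.0 (shut) to 1.0 (fully open); "grasp_force": force on a finger pad.
Only numpy, scipy, OpenCV 4.12 (cv2) and the standard library are available. Lean on these libraries where they do the work, as an engineer would, in place of code of your own. Each camera call takes 0.05 s, during which the arm holds its last target. There are 200 camera calls.

TASK

Reset the tripped kiln: turn the red key in its control box clockwise (seen from above) as far as it will go, then turn it fully back to where it started, the only position where it comes out. Pull the key straight up out of the lock and put it into the green tray. Do not touch the blue key of the other box.

Things in the scene. Friction and masses are not known exactly. Their poses are not given: they have to be found in the camera images.
- red_key: Key, 60 g, upright in the kiln box's lock. Origin: centre of its red bow, a flat tab 36 (x) x 10 (y) x 28 mm high, 96 mm above the bench at the start. Below it a steel stem 8 mm across, then a bit 26 (x) x 5 (y) x 10 mm high with a round nose, tip 52 mm below the origin. It turns about its z and comes free after a 22 mm lift, only within about 10 degrees of its starting angle.
- kiln_lock (a joint): Turn of the red key's lock, rad: 0 at start (key-out position, a stop), growing clockwise seen from above to a stop at 1.13. About 0.04 N m friction, no spring; lags the key by up to 0.1 rad of play. The fixed grey box (130 x 110 x 60 mm, yellow strip; side and yaw vary) has the lock plate on top, 66 mm above the bench, 16 mm below the bow.
- green_tray: Loose open green plastic tray, 160 (x) x 140 (y) x 28 mm high, walls and floor about 4 mm thick; origin at the centre of its underside, on the bench.
- blue_key: Same key with a blue bow, origin at the bow's centre, 96 mm above the bench, in the lock of a second grey box of the same size (white strip). Leave it alone.
Not all that is in view belongs to the job. Leave any orange or yellow look-alike of the red_key alone.

How it is judged:
By the outcome, as a careful person would: the job done as asked, in the order asked, and still so for the second after the job is handed in, with the robot touching nothing.
It also fails if it takes over 48 s, if anything falls off the work surface, if the arm or the gripper's body presses on something with over 40 N, if the wrist force passes 120 N, or if a joint passes its speed limit or range.

## Working session

There is one attempt and no reset: what is moved stays moved. The work goes in short steps, Python scripts to look and compute and a shell command to move; the robot and the scene stay as the last step left them, time stands still between calls to the robot, and variables do not carry over. Pictures are saved under pics/ and viewed, at most 10 in all, crops included, and the job is handed in when it is done.

```bash
mkdir -p pics
cat > h.py <<'E'
import numpy as np, cv2
from plant import *
def ray(c,uv):
    K=np.array([[c['fx'],0,c['cx']],[0,c['fy'],c['cy']],[0,0,1.]])
    n=cv2.undistortPoints(np.array([[uv]],float),K,np.array([c['k1'],0,0,0.]))[0,0]
    R=cv2.Rodrigues(np.array(c['rvec'],float))[0]; t=np.array(c['tvec'],float).ravel()
    return -R.T@t, R.T@np.array([n[0],n[1],1])
def atz(c,uv,z):
    o,d=ray(c,uv); return (o+d*(z-o[2])/d[2])
def proj(c,P):
    K=np.array([[c['fx'],0,c['cx']],[0,c['fy'],c['cy']],[0,0,1.]])
    return cv2.projectPoints(np.array(P,float).reshape(-1,3),np.array(c['rvec'],float),np.array(c['tvec'],float),K,np.array([c['k1'],0,0,0.]))[0][:,0]
def save(c,n,box=None,s=1):
    im=c['color'][:,:,::-1]
    if box: im=im[box[1]:box[3],box[0]:box[2]]
    cv2.imwrite('pics/'+n+'.png',cv2.resize(im,None,fx=s,fy=s,interpolation=cv2.INTER_CUBIC))
E
python3 - <<'E'
from h import *
print(get_obs())
for n in ['scene','side']:
    c=capture(n); save(c,n+'0')
    print(n,'cam',ray(c,(320,240))[0].round(3))
    for l,z in [('red_key',.096),('blue_key',.096),('green_tray',.028),('kiln_lock',.06)]:
        for d in search_frame(c,l)[:4]: print(n,l,round(d['p'],2),np.round(d['xy']),atz(c,d['xy'],z).round(3))
E
```

```text
{'time_s': 0.0, 'joint_positions': array([-5.26715392e+01,  2.34028285e+00,  4.79948994e+00, -2.61343030e-02,
       -9.25593737e+01, -1.91204018e+01]), 'joint_velocities': array([ 0.0205956 , -0.0656623 ,  0.05275136,  0.0839821 ,  0.1681299 ,
       -0.01170528]), 'tau': array([-8.81397636e-05, -3.68217444e+01,  3.47415233e+01,  6.93217412e+00,
       -5.33006751e-03, -2.59485029e-05]), 'position': array([ 0.18746292, -0.56961857,  0.23023699]), 'tcp_rot': array([ 1.79896807e+02, -8.14010901e-03, -1.61790789e+02]), 'wrist_force': array([ 0.82089738, -0.59950803, -0.25303176]), 'moment': array([-0.00668257,  0.02352509,  0.01745054]), 'grasp_force': 0.0, 'finger_gap': 1.0002192089090436}
scene cam [ 1.161 -0.497  0.908]
scene red_key 0.84 [242. 290.] [ 0.552 -0.197  0.096]
scene red_key 0.79 [207. 330.] [ 0.591 -0.288  0.096]
scene red_key 0.77 [166. 387.] [ 0.645 -0.388  0.096]
scene blue_key 0.6 [422. 167.] [0.496 0.285 0.096]
scene green_tray 0.65 [311. 244.] [0.483 0.004 0.028]
side cam [-0.18   0.733  0.964]
side red_key 0.56 [368. 174.] [ 0.582 -0.289  0.096]
side red_key 0.49 [357. 224.] [ 0.479 -0.119  0.096]
side red_key 0.49 [381. 169.] [ 0.57  -0.329  0.096]
side blue_key 0.47 [215. 325.] [0.491 0.291 0.096]
side green_tray 0.65 [325. 281.] [0.459 0.014 0.028]
```

View pics/scene0.png

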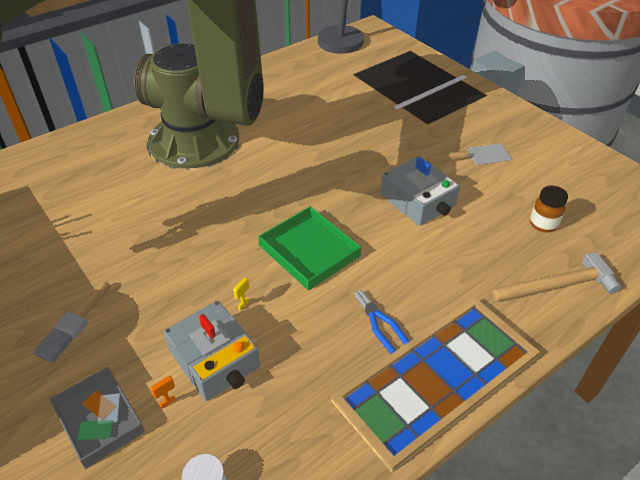

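View pics/side0.png

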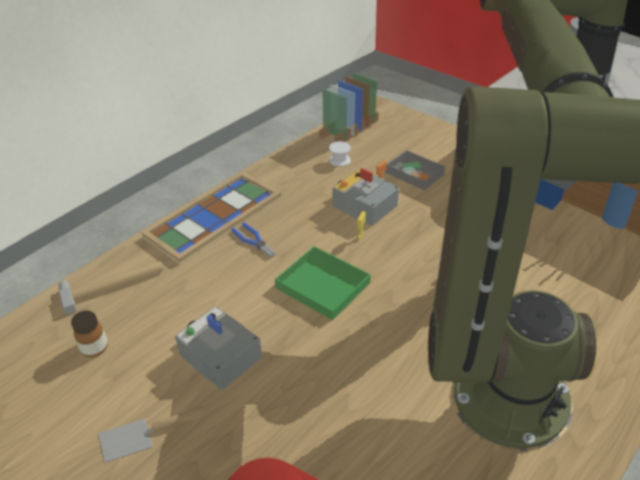

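Run:
```python
from h import *
from scipy.optimize import least_squares
cs={}
for n in ['scene','side']:
    c=capture(n); cs[n]=c
    hsv=cv2.cvtColor(c['color'],cv2.COLOR_RGB2HSV)
    g=atz
    uv=proj(c,[[.588,-.288,.096]])[0]
    m=(((hsv[...,0]<6)|(hsv[...,0]>172))&(hsv[...,1]>130)&(hsv[...,2]>50)).astype(np.uint8)
    Y,X=np.mgrid[:480,:640]; m[(abs(X-uv[0])>25)|(abs(Y-uv[1])>25)]=0
    print(n,m.sum(),np.argwhere(m).mean(0)[::-1]); cs[n+'m']=m
def obj(p):
    x,y,a=p
    R=np.array([[np.cos(a),-np.sin(a),0],[np.sin(a),np.cos(a),0],[0,0,1]])
    P=np.array([[sx*.018,sy*.005,sz*.014] for sx in(-1,1) for sy in(-1,1) for sz in(-1,1)])@R.T+[x,y,.096]
    s=0
    for n in ['scene','side']:
        k=8; q=proj(cs[n],P); u0=q.mean(0).round()-30; u0=np.array([0,0])
        im=np.zeros((480,640),np.uint8)
        cv2.fillConvexPoly(im,cv2.convexHull((q*16).round().astype(np.int32)),1,shift=4)
        m=cs[n+'m']; s-=(im&m).sum()/max(1,(im|m).sum())
    return s
best=[]
for x in np.arange(.572,.604,.003):
  for y in np.arange(-.302,-.273,.003):
    for a in np.arange(0,180,6): best.append((obj((x,y,np.radians(a))),x,y,a))
best.sort(); print(np.round(best[:8],3))
o,d=ray(cs['scene'],np.argwhere(cs['scenem']).mean(0)[::-1]);o2,d2=ray(cs['side'],np.argwhere(cs['sidem']).mean(0)[::-1])
s=np.linalg.lstsq(np.c_[d,-d2],o2-o,rcond=None)[0];print('tri',o+d*s[0],o2+d2*s[1])
# tray
for n in ['scene','side']:
    t=trace(cs[n],'green_tray')[0]; print(n,t['xy'],atz(cs[n],t['xy'],.01))
save(cs['scene'],'crop1',(130,230,290,420),3)
```

```text
scene 204 [206.70588235 325.54901961]
side 91 [366.07692308 174.83516484]
[[ -1.27    0.584  -0.284 174.   ]
 [ -1.219   0.578  -0.281 174.   ]
 [ -1.219   0.587  -0.284 174.   ]
 [ -1.209   0.581  -0.284 174.   ]
 [ -1.202   0.581  -0.281 174.   ]
 [ -1.192   0.581  -0.284   0.   ]
 [ -1.188   0.581  -0.281   0.   ]
 [ -1.187   0.587  -0.284   0.   ]]
tri [ 0.58208674 -0.28273315  0.09598114] [ 0.58165865 -0.28320761  0.0961612 ]
scene [311.0, 242.5] [0.46677359 0.0158432  0.01      ]
side [323.1, 284.9] [0.46647181 0.01112928 0.01      ]
```

View pics/crop1.png

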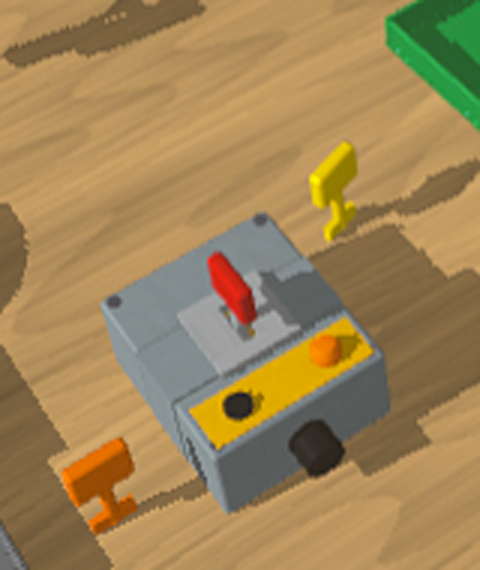

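Candidates in the scene picture are yellow (242,290), red (207,325, in the yellow-strip box) and orange (166,387). I choose the red one at about (0.583,-0.283), yaw about 174°. The crop confirms it is a red bow in the lock plate of the yellow-strip box.

```bash
python3 -m pendant '0.05 -0.04 0.013 0 0;0.05 -0.04 0.013 0 0;0.05 -0.04 0.013 0 0;0.05 -0.04 0.013 0 0;0.05 -0.04 0.013 0 0;0.05 -0.04 0.013 0 0;0.05 -0.04 0.013 0 0;0.05 -0.04 0.013 0 0;0.05 -0.04 0.013 0 0;0.05 -0.04 0.013 0 0' 30
python3 -m pendant '0.05 0 0 0 0.14;0.05 0 0 0 0.14;0.05 0 0 0 0.14;0.05 0 0 0 0;0.05 0 0 0 0'
python3 - <<'E'
from h import *
o=get_obs();print(o['position'],o['tcp_rot'],o['joint_positions'])
c=capture('wrist');save(c,'w1');print(ray(c,(320,240)))
print(proj(c,[[.583,-.283,.096]]))
for d in search_frame(c,'red_key')[:3]: print(round(d['p'],2),d['xy'],atz(c,d['xy'],.096))
E
```

```text
time_s: 1.7
position: [0.5281, -0.3202, 0.2315]
tcp_rot: [-180.0, 0.0, -161.8]
wrist_force: [-0.5, -0.9, 1.0]
finger_gap: 0.584
grasp_force: 0.0
time_s: 2.2
position: [0.5268, -0.3215, 0.2313]
tcp_rot: [180.0, -0.0, 174.4]
wrist_force: [-0.1, -0.1, -0.5]
finger_gap: 0.591
grasp_force: 0.0
[ 0.52680661 -0.32148174  0.23127296] [ 1.79995430e+02 -4.81287407e-03  1.74354974e+02] [-1.28297060e+01  4.91672800e+00  7.59420197e+00 -3.93678280e-03
 -9.26828206e+01 -8.28155046e+01]
(array([ 0.45552707, -0.31415835,  0.37416875]), array([ 0.27495343, -0.0486573 , -0.9605047 ]))
[[389.68764233 297.86416107]]
0.98 [271.8, 313.0] [ 0.58655839 -0.3687522   0.096     ]
0.92 [506.7, 181.5] [ 0.50718198 -0.20135559  0.096     ]
0.72 [391.8, 294.5] [ 0.58053731 -0.28134821  0.096     ]
```

View pics/w1.png

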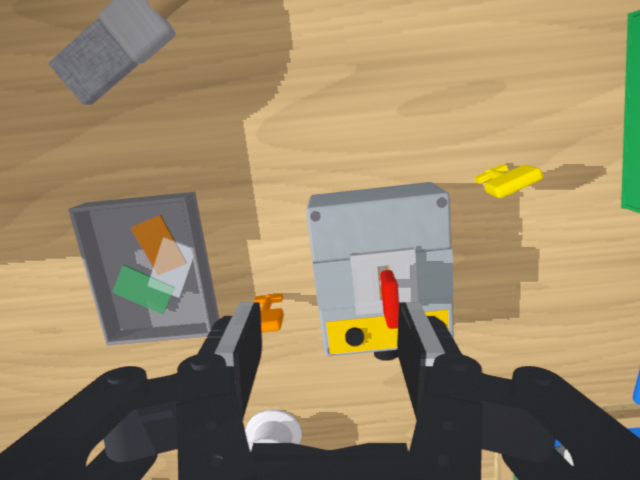

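```bash
python3 -m pendant '0.05 0 0 0 -0.15;0.05 0 0 0 -0.15;0.05 0 0 0 -0.15;0.05 0 0 0 -0.15;0.05 0 0 0 -0.15;0.05 0 0 0 -0.15;0.05 0 0 0 -0.15;0.05 0 0 0 -0.15;0.05 0 0 0 -0.15;0.05 0 0 0 -0.15'
python3 -m pendant '0.05 0 0 0 -0.15;0.05 0 0 0 -0.15;0.05 0 0 0 -0.15;0.05 0 0 0 -0.15;0.05 0 0 0 -0.15;0.05 0 0 0 -0.15;0.05 0 0 0 -0.15;0.05 0 0 0 -0.15;0.05 0 0 0 -0.15;0.05 0 0 0 -0.15'
python3 -m pendant '0.05 0 0 0 -0.142;0.05 0 0 0 0;0.05 0 0 0 0'
cat >> h.py <<'E'
def fit(names,x0,y0,a0,z=.096):
    L=[]
    S=8
    for n in names:
        c=capture(n); hsv=cv2.cvtColor(c['color'],cv2.COLOR_RGB2HSV)
        uv=proj(c,[[x0,y0,z]])[0].round().astype(int); r=28 if n!='wrist' else 75
        m=(((hsv[...,0]<6)|(hsv[...,0]>172))&(hsv[...,1]>130)&(hsv[...,2]>50)).astype(np.uint8)
        o=np.maximum(uv-r,0); m=m[o[1]:uv[1]+r,o[0]:uv[0]+r]; print(n,uv,m.sum())
        L.append((c,o,m))
    def cost(p):
        x,y,a=p; a=np.radians(a); C,Sn=np.cos(a),np.sin(a)
        P=np.array([[sx*.018,sy*.005,sz*.014] for sx in(-1,1) for sy in(-1,1) for sz in(-1,1)])@np.array([[C,-Sn,0],[Sn,C,0],[0,0,1]]).T+[x,y,z]
        s=0
        for c,o,m in L:
            q=(proj(c,P)-o+.5)*S-.5
            im=np.zeros((m.shape[0]*S,m.shape[1]*S),np.uint8)
            cv2.fillConvexPoly(im,cv2.convexHull((q*16).round().astype(np.int32)),255,shift=4)
            im=cv2.resize(im,m.shape[::-1],interpolation=cv2.INTER_AREA)/255.
            s+=abs(im-m).sum()/max(1,m.sum())
        return s
    from scipy.optimize import minimize
    best=min((minimize(cost,[x0,y0,a],method='Nelder-Mead',options=dict(initial_simplex=np.array([[x0,y0,a],[x0+.006,y0,a],[x0,y0+.006,a],[x0,y0,a+8]]))) for a in (a0-12,a0,a0+12)),key=lambda r:r.fun)
    print('fit',best.x.round(4),round(best.fun,3)); return best.x
E
python3 - <<'E'
from h import *
o=get_obs();print(o['position'],o['tcp_rot'],o['joint_positions'])
fit(['wrist'],.583,-.283,-6); fit(['scene','side'],.583,-.283,-6); fit(['wrist','scene'],.583,-.283,-6)
save(capture('wrist'),'w2')
E
```

```text
time_s: 3.3
position: [0.5268, -0.3215, 0.2313]
tcp_rot: [180.0, 0.0, -99.4]
wrist_force: [0.1, 0.3, -0.7]
finger_gap: 0.584
grasp_force: 0.0
time_s: 4.3
position: [0.5267, -0.3216, 0.2313]
tcp_rot: [-180.0, 0.0, -13.5]
wrist_force: [0.1, -0.2, 0.3]
finger_gap: 0.589
grasp_force: 0.0
time_s: 4.6
position: [0.5268, -0.3215, 0.2313]
tcp_rot: [-180.0, -0.0, -6.0]
wrist_force: [0.3, 0.7, -0.0]
finger_gap: 0.587
grasp_force: 0.0
[ 0.52681806 -0.32149266  0.23131298] [-1.79996452e+02 -1.90992817e-03 -5.99711169e+00] [-1.28303919e+01  4.91333890e+00  7.59469992e+00 -3.75369442e-03
 -9.26798867e+01  9.68331047e+01]
wrist [261 153] 1116
fit [ 0.583  -0.2836 -0.9658] 0.193
scene [207 326] 204
side [366 175] 93
fit [ 0.5822 -0.283  -5.3948] 0.962
wrist [262 153] 1112
scene [207 326] 204
fit [ 0.583  -0.2832 -2.8418] 0.413
```

```bash
python3 -m pendant '0.05 0.013 -0.011 0.01 0;0.05 0.013 -0.011 0.01 0;0.05 0.013 -0.011 0.01 0;0.05 0.013 -0.011 0.01 0;0.05 0 0 0.01 0;0.05 0 0 0 0;0.05 0 0 0 0'
python3 - <<'E'
from h import *
fit(['wrist'],.583,-.283,-3); 
c=capture('wrist')
uv=proj(c,[[.583,-.283,.096]])[0].astype(int);print(uv)
b=(max(0,uv[0]-130),max(0,uv[1]-110),min(640,uv[0]+130),min(480,uv[1]+110));save(c,'w3',b,2.5);print(b)
for a in (-6,-3,0):
  print(a,proj(c,[[.583+.018*np.cos(np.radians(a))*s,-.2834+.018*np.sin(np.radians(a))*s,.110] for s in(-1,1)]).tolist())
E
```

```text
time_s: 5.6
position: [0.583, -0.283, 0.181]
tcp_rot: [180.0, 0.0, -5.8]
wrist_force: [-0.4, 0.0, 1.0]
finger_gap: 0.582
grasp_force: 0.0
wrist [330 253] 1230
fit [ 0.5825 -0.2834 -0.8678] 0.161
[329 253]
(np.int64(199), np.int64(143), np.int64(459), np.int64(363))
-6 [[329.6983399798849, 291.8919620871819], [329.96118285800003, 228.59550041974575]]
-3 [[331.4087338188351, 291.85577224268917], [328.17173326172116, 228.63500847547635]]
0 [[333.11507563721034, 291.73675685935393], [326.3871308478004, 228.7651500578036]]
```

View pics/w3.png

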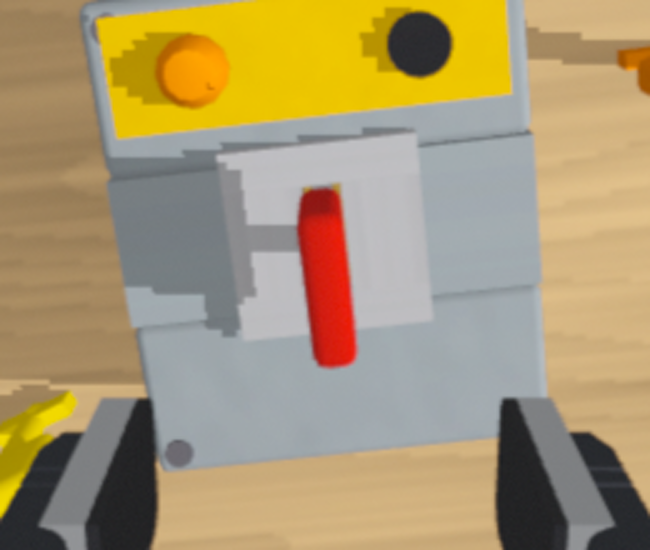

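```bash
python3 -m pendant '0.04 0 0 0.02 -0.085;0.04 0 0 0.02 0;0.04 0 0 0.02 0;0.04 0 0 0.02 0;0.04 0 0 0.015 0;0.04 0 0 0.009 0;0.04 0 0 0 0;0.04 0 0 0 0'
python3 - <<'E'
from h import *
o=get_obs();print(o['position'],o['tcp_rot'],o['joint_positions'][5],o['wrist_force'])
E
```

```text
time_s: 6.5
position: [0.5834, -0.2833, 0.0783]
tcp_rot: [180.0, -0.1, -1.0]
wrist_force: [0.4, 0.5, 0.7]
finger_gap: 0.469
grasp_force: 0.0
[ 0.58344511 -0.28327098  0.07832168] [ 1.79963181e+02 -6.38016525e-02 -9.58898053e-01] 97.27980382360319 [0.40356267 0.52787801 0.71812385]
```

```bash
python3 -m pendant '0.0 0 0 0 0;0.0 0 0 0 0;0.0 0 0 0 0;0.0 0 0 0 0;0.0 0 0 0 0;0.0 0 0 0 0;0.0 0 0 0 0;0.0 0 0 0 0' 50
python3 - <<'E'
from h import *
o=get_obs();print(o['position'],o['tcp_rot'],o['finger_gap']*85.4,o['wrist_force'],o['moment'])
E
```

```text
time_s: 7.3
position: [0.5837, -0.2832, 0.0779]
tcp_rot: [180.0, -0.1, -1.0]
wrist_force: [5.0, -2.6, 1.8]
finger_gap: 0.107
grasp_force: 50.4
[ 0.5837162  -0.28317958  0.07792662] [ 1.79965194e+02 -9.88680922e-02 -9.53616124e-01] 9.111963513423888 [ 4.97364954 -2.59166279  1.78676196] [-7.65965628e-01 -1.75039001e+00 -1.64742793e-03]
```

```bash
python3 -m pendant '0 0 0 0 0.12;0 0 0 0 0.12;0 0 0 0 0.12;0 0 0 0 0.12;0 0 0 0 0.12;0 0 0 0 0.12;0 0 0 0 0.12;0 0 0 0 0.12;0 0 0 0 0.12;0 0 0 0 0'
python3 - <<'E'
from h import *
o=get_obs();print(o['wrist_force'],o['moment'],o['tau'][5])
E
python3 -m pendant '0 0 0 0 0.05;0 0 0 0 0.03;0 0 0 0 0;0 0 0 0 0'
python3 - <<'E'
from h import *
o=get_obs();print(o['wrist_force'],o['moment'],o['tau'][5])
E
```

```text
time_s: 8.3
position: [0.5828, -0.2843, 0.078]
tcp_rot: [179.9, -0.1, -63.1]
wrist_force: [2.7, -4.4, 1.3]
finger_gap: 0.108
grasp_force: 50.6
[ 2.73129981 -4.4301119   1.319419  ] [-2.02770902 -0.84401148 -0.03023386] -1.0594848543405533
time_s: 8.7
position: [0.5827, -0.2843, 0.078]
tcp_rot: [179.9, -0.1, -67.5]
wrist_force: [2.1, -5.5, 2.1]
finger_gap: 0.11
grasp_force: 50.6
[ 2.14968996 -5.53201623  2.12413655] [-2.0821502  -0.76014972  0.02792406] -0.024217055761255324
```

```bash
for i in 1; do python3 -m pendant '0 0 0 0 0.03;0 0 0 0 0.03;0 0 0 0 0;0 0 0 0 0'; done
python3 - <<'E'
from h import *
o=get_obs();print(o['wrist_force'],o['moment'],o['tau'][5])
E
python3 -m pendant '0 0 0 0 0.03;0 0 0 0 0.03;0 0 0 0 0;0 0 0 0 0'
python3 - <<'E'
from h import *
o=get_obs();print(o['wrist_force'],o['moment'],o['tau'][5])
E
```

```text
time_s: 9.1
position: [0.5827, -0.2843, 0.078]
tcp_rot: [179.9, -0.1, -70.9]
wrist_force: [1.7, -6.2, 2.3]
finger_gap: 0.107
grasp_force: 50.7
[ 1.73277685 -6.1545744   2.30575028] [-2.1384502  -0.66239325  0.33915223] -0.3135049995034933
time_s: 9.5
position: [0.5826, -0.2843, 0.078]
tcp_rot: [179.9, -0.1, -74.2]
wrist_force: [2.6, -4.9, 1.9]
finger_gap: 0.112
grasp_force: 57.0
[ 2.6213655  -4.93843759  1.903158  ] [-2.20529511 -0.6150195   0.90289616] -0.9427909925580025
```

```bash
python3 -m pendant '0 0 0 0 -0.13;0 0 0 0 -0.13;0 0 0 0 -0.13;0 0 0 0 -0.13;0 0 0 0 -0.13;0 0 0 0 -0.13;0 0 0 0 -0.13;0 0 0 0 -0.13;0 0 0 0 -0.13;0 0 0 0 -0.11'
python3 -m pendant '0 0 0 0 0;0 0 0 0 0'
python3 - <<'E'
from h import *
o=get_obs();print(o['wrist_force'],o['moment'],o['tau'][5])
E
python3 -m pendant '0 0 0 0 -0.03;0 0 0 0 -0.02;0 0 0 0 0;0 0 0 0 0'
python3 - <<'E'
from h import *
o=get_obs();print(o['wrist_force'],o['moment'],o['tau'][5])
E
```

```text
time_s: 10.5
position: [0.5825, -0.2832, 0.078]
tcp_rot: [180.0, 0.1, -0.7]
wrist_force: [0.3, -0.5, 4.8]
finger_gap: 0.105
grasp_force: 50.9
time_s: 10.7
position: [0.5826, -0.2832, 0.0779]
tcp_rot: [180.0, 0.0, -1.1]
wrist_force: [-1.0, -1.1, 4.8]
finger_gap: 0.11
grasp_force: 51.1
[-0.9505594  -1.07137232  4.82725875] [-0.30051946  0.35721548 -0.02345638] 0.06363720400258899
time_s: 11.1
position: [0.5826, -0.2832, 0.0779]
tcp_rot: [180.0, 0.1, 1.7]
wrist_force: [-0.7, 0.2, 5.0]
finger_gap: 0.109
grasp_force: 51.2
[-0.71429221  0.24233923  4.9940151 ] [-0.22363632  0.37230156  0.00222717] 0.0248172803549096
```

```bash
python3 -m pendant '0 0 0 0 -0.03;0 0 0 0 -0.03;0 0 0 0 0;0 0 0 0 0'
python3 - <<'E'
from h import *
o=get_obs();print(o['wrist_force'],o['moment'],o['tau'][5])
E
python3 -m pendant '0 0 0 0 -0.03;0 0 0 0 -0.02;0 0 0 0 0;0 0 0 0 0'
python3 - <<'E'
from h import *
o=get_obs();print(o['wrist_force'],o['moment'],o['tau'][5])
E
```

```text
time_s: 11.5
position: [0.5826, -0.2831, 0.0779]
tcp_rot: [180.0, 0.1, 5.2]
wrist_force: [-1.3, -0.5, 5.8]
finger_gap: 0.107
grasp_force: 51.2
[-1.28086968 -0.510861    5.79390485] [-0.13414366  0.39951301  0.04246634] 0.016037776367738843
time_s: 11.9
position: [0.5825, -0.2831, 0.0779]
tcp_rot: [-180.0, 0.1, 8.0]
wrist_force: [-1.4, -0.3, 6.5]
finger_gap: 0.108
grasp_force: 51.4
[-1.37800751 -0.2749329   6.50700544] [-0.10353134  0.33329673 -0.44680274] 0.4498147498816252
```

```bash
python3 -m pendant '0 0 0 0 0.05;0 0 0 0 0.05;0 0 0 0 0;0 0 0 0 0'
python3 - <<'E'
from h import *
o=get_obs();print(o['wrist_force'],o['moment'],o['tau'][5])
E
python3 -m pendant '0 0 0 -0.005 0;0 0 0 -0.005 0;0 0 0 0 0'
```

```text
time_s: 12.3
position: [0.5826, -0.2832, 0.0779]
tcp_rot: [180.0, 0.0, 2.3]
wrist_force: [-0.6, -0.5, 5.4]
finger_gap: 0.112
grasp_force: 51.2
[-0.64953996 -0.52289832  5.44636217] [-0.27825381  0.2636923   0.01044202] -0.039548424538224936
time_s: 12.6
position: [0.5825, -0.283, 0.0863]
tcp_rot: [-180.0, 0.1, 2.3]
wrist_force: [0.9, -1.6, 0.2]
finger_gap: 0.107
grasp_force: 50.4
```

```bash
python3 -m pendant '0 0 0 -0.006 0;0 0 0 -0.006 0;0 0 0 -0.006 0;0 0 0 -0.006 0;0 0 0 -0.015 0;0 0 0 -0.02 0;0 0 0 -0.02 0;0 0 0 -0.02 0;0 0 0 0 0;0 0 0 0 0'
python3 - <<'E'
from h import *
c=capture('wrist');save(c,'w4');o=get_obs();print(o['position'],o['wrist_force'],o['finger_gap'])
m=capture('scene')
t=trace(m,'green_tray')[0]['pixels'].astype(np.uint8)
h=cv2.convexHull(np.argwhere(t)[:,::-1].astype(np.int32)); ap=cv2.approxPolyDP(h,6,True)[:,0]
print([(p.tolist(),atz(m,p,.028).round(3).tolist(),atz(m,p,0).round(3).tolist()) for p in ap])
E
```

```text
time_s: 13.6
position: [0.5832, -0.2829, 0.1872]
tcp_rot: [-180.0, -0.1, 2.5]
wrist_force: [0.4, 0.3, -1.6]
finger_gap: 0.108
grasp_force: 50.4
[ 0.58287922 -0.28272593  0.18602664] [-0.51309697  0.27987893 -1.12134652] 0.10996269135062381
[([360, 254], [0.564, 0.064, 0.028], [0.545, 0.082, 0.0]), ([307, 288], [0.571, -0.071, 0.028], [0.552, -0.058, 0.0]), ([258, 236], [0.401, -0.07, 0.028], [0.377, -0.056, -0.0]), ([311, 207], [0.396, 0.068, 0.028], [0.372, 0.086, 0.0])]
```

View pics/w4.png

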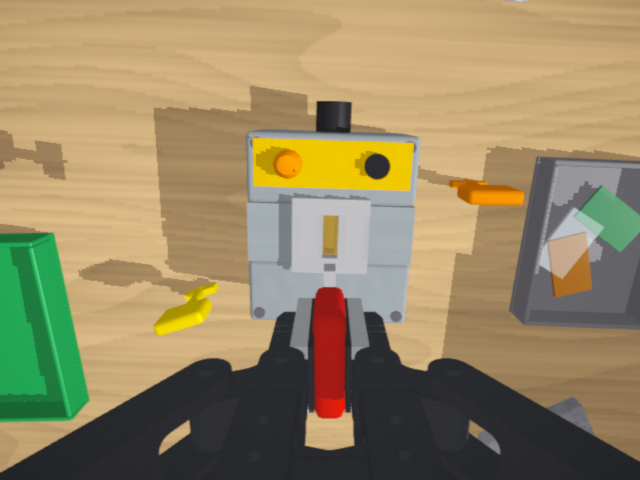

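```bash
python3 -m pendant '0 -0.0088 -0.0285 0 0;0 -0.0088 -0.0285 0 0;0 -0.0088 -0.0285 0 0;0 -0.0088 -0.0285 0 0;0 -0.0088 -0.0285 0 0;0 -0.0088 -0.0285 0 0;0 -0.0088 -0.0285 0 0;0 -0.0088 -0.0285 0 0;0 -0.0088 -0.0285 0 0;0 -0.0088 -0.0285 0 0'
python3 -m pendant '0 0 0 0.02 0;0 0 0 0.02 0;0 0 0 0.02 0;0 0 0 0.02 0;0 0 0 0.02 0;0 0 0 0.02 0;0 0 0 0.015 0;0 0 0 0 0;0 0 0 0 0'
python3 - <<'E'
from h import *
m=capture('scene');save(m,'s2',(200,150,440,330),3);o=get_obs();print(o['position'],o['wrist_force'],o['finger_gap'])
E
```

```text
time_s: 14.75
position: [0.4819, -0.0011, 0.1856]
tcp_rot: [180.0, 0.1, 2.5]
wrist_force: [0.3, 0.4, -0.8]
finger_gap: 0.108
grasp_force: 50.3
time_s: 15.65
position: [0.4829, -0.0022, 0.0516]
tcp_rot: [180.0, 0.0, 2.5]
wrist_force: [0.5, 0.3, -0.6]
finger_gap: 0.108
grasp_force: 50.4
[ 0.48337522 -0.00199054  0.05229039] [ 0.46675995 -0.44887431  0.62110006] 0.10781479718429807
```

View pics/s2.png

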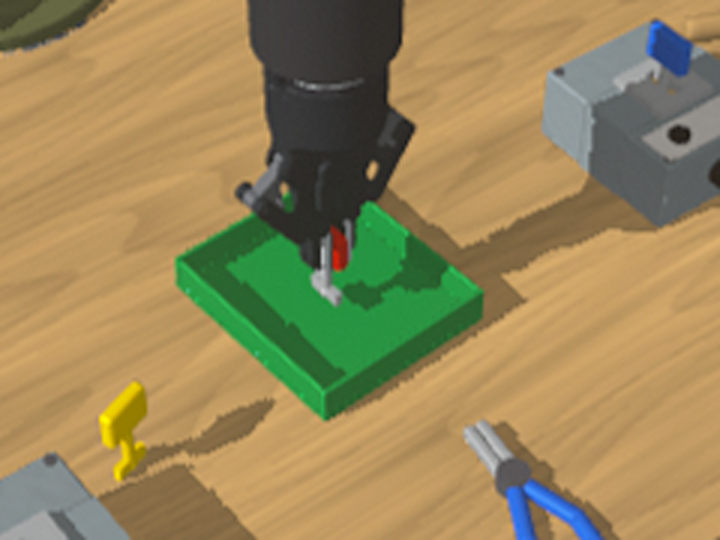

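The key hangs over the tray's middle: scene crop (335,250)/3 is about pixel (312,233). I'll lower the last bit and release.

```bash
python3 -m pendant '0 0 0 0.006 0;0 0 0 0.006 0;0 0 0 0.002 0;0 0 0 0 0;0 0 0 0 0'
python3 -m pendant '0.06 0 0 0 0;0.06 0 0 0 0;0.06 0 0 0 0;0.06 0 0 0 0;0.06 0 0 0 0;0.06 0 0 0 0'
python3 -m pendant '0.06 0 0 -0.01 0;0.06 0 0 -0.02 0;0.06 0 0 -0.03 0;0.06 0 0 -0.03 0;0.06 0 0 -0.03 0;0.06 0 0 -0.03 0;0.06 0 0 -0.03 0;0.06 0 0 0 0;0.06 0 0 0 0;0.06 0 0 0 0'
python3 - <<'E'
from h import *
m=capture('scene');save(m,'s3',(140,140,460,380),2.4);o=get_obs();print(o['position'],o['wrist_force'])
E
```

```text
time_s: 16.2
position: [0.4831, -0.0019, 0.0379]
tcp_rot: [-180.0, -0.0, 2.5]
wrist_force: [-1.2, 0.5, 4.5]
finger_gap: 0.103
grasp_force: 51.1
time_s: 16.8
position: [0.4828, -0.002, 0.0372]
tcp_rot: [-180.0, 0.0, 2.5]
wrist_force: [0.7, -0.8, 0.8]
finger_gap: 0.704
grasp_force: 0.1
time_s: 17.8
position: [0.4825, -0.002, 0.2166]
tcp_rot: [-180.0, 0.1, 2.5]
wrist_force: [0.5, -0.3, -0.2]
finger_gap: 0.7
grasp_force: 0.0
[ 0.48237977 -0.00209554  0.21633475] [-0.06314299 -0.9067952  -0.32873599]
```

View pics/s3.png

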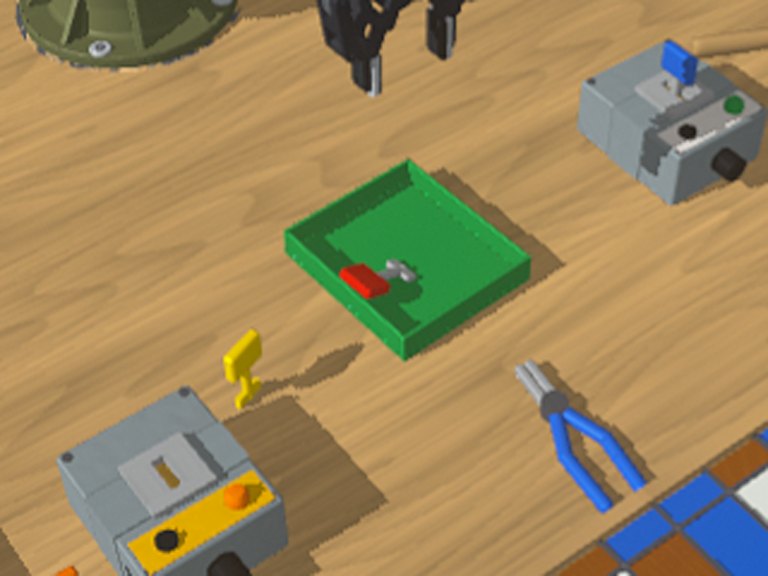

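The red key lies flat in the tray (crop (365,282), about pixel (292,257)). The lock slot is empty and the blue key is untouched.

```bash
python3 -c "
from plant import *
print(sign_off())"
```

```text
the job is handed in; nothing more can be done
None
```

The job is handed in at about 18 s: I turned the red key clockwise to its stop and back to the key-out stop, pulled it straight up, and left it lying in the green tray, with the blue key untouched.

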